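# Nest the graded cups on the balance and lift the nest clear for the zero check

### The arm

A 7-joint arm with a two-finger parallel gripper is mounted at the origin on a cart in front of the work surface, level with it; the furniture and walls round the work are solid. World frame = base frame: x ahead of the robot, y to its left, z up, the work surface at z = 0. Lengths are in mm, angles in rad, forces in N, time in s.
With the tool pointing down it reaches from about 400 to 875 mm from the base axis. Payload 4.4 kg.
Tool frame: the origin (TCP) lies on the centre line of the jaws, within the pads' length; the fingertips stand 11 mm ahead of it and the grasp point (between the pads) lies 8 mm behind it (ctrl.tips_ahead is the distance from the TCP to the fingertips, in mm); z points along the fingers, y is the line along which they close (so a half turn about z gives the same grasp; the last joint's range is limited). The gripper opens to 85 mm and grips with 20 to 120 N. Pads are 22 mm wide; open, the fingers measure 114 mm over their backs; the gripper's body (76 mm by 85 mm) begins 54 mm behind the grasp point. The pads swing forward as they close: fully open they stand 13 mm farther back than shut.
Start: joints at [-1.244, 0.628, 0.038, 1.517, -0.027, 0.996, -0.02], TCP at [248.782, 600.521, 213.613] pointing down, gripper open.
Joint ranges: [-3.06, 3.06], [-0.37, 2.12], [-1.25, 1.32], [0.18, 2.47], [-1.1, 4.24], [0.23, 1.98], [-2.94, 2.94]. Speed limits (rad/s): [2.57, 2.57, 3.14, 3.14, 3.14, 3.14, 3.14].

### API

Orientations are given as [roll, pitch, yaw] about the fixed x, y, z axes, in that order (R = Rz(yaw) Ry(pitch) Rx(roll)).
In Python, from cell import ctrl, eyes, job gives the robot as it stands. The module is installed in compiled form; this text tells all that it offers.
- The arm moves only by the tool carry_out, never from a script. Its argument "moves" is a list of rows, each an object of numbers: "tx", "ty", "tz": the shift along the tool's x, y, z as a fraction of full scale; "twist": the turn about the tool's z as a fraction of full scale; "fingers": the opening, from 0 (shut) to 1 (fully open). In form: [{"tx": .., "ty": .., "tz": .., "twist": .., "fingers": ..}, ...]. A call has 1 to 12 rows; each row shifts and turns the commanded pose from where the row before left it, along the tool's axes as they then stand; what a row does not reach is not made up. Full scale, the value 1, is 0.3 m for a shift and pi rad for a turn. A row lasts 1/8 s, in which the tool goes at most 62.5 mm and 10.7 degrees, less where a joint would pass 70% of its speed; a pose out of reach is approached as far as the arm can. A call with a number of a shift or a turn outside -1 to 1 is refused whole. A call with a gripper value outside its range is refused whole. The fingers move at their own pace and stop on an object; the grip force is fixed at half the most. Time passes only in rows, so rows that do not move let the fingers close. It gives the time, the measured TCP pose, the force, the opening and the grip force at its end, in the units of the state.
- ctrl.read_state(): the state, without advancing time (a new reading comes with each control period).
- eyes.get_image(name): name is "scene" or "top"; returns a dict with "color" (400x640x3 uint8, blue, green, red), "fovy" (degrees; the focal length in pixels is half the picture's height over the tangent of half this angle, whatever the lens; pixels are square), "cx", "cy" (the principal point, pixels), "world_from_camera" (4x4, takes a point from camera to world coordinates). Camera axes: x right, y up, looking along -z (the intrinsics and any distortion apply to the point x, -y, -z); pixel columns grow to the right and rows downward; lengths in mm; the calibration is good to about 2 mm. A picture is of the moment at which its call begins. There is no depth.
- job.finish_job(): hands the job in; it is judged then, once.
The state is a dict: "clock": time; "qpos": joint angles; "qd": joint speeds; "tau": joint torques, N m; "eef_pos": TCP position; "tool_rot": TCP orientation; "force": force on the tool from outside, world axes, zero at the start; "torque": the same for the moment, N m; "width": finger opening in mm; "gripper_force": force on a finger pad.
Only numpy, scipy, OpenCV 4.12 (cv2) and the standard library are available. Lean on these libraries where they do the work, as an engineer would, in place of code of your own. Each camera call takes 0.05 s, during which the arm holds its last target. There are 200 camera calls.

### The job

Nest the three graded metal cups on the balance pan: the medium brass cup inside the large steel cup, which already stands on the pan, and the small copper cup inside the brass one, each fully home on the floor of the next. Then take the large cup by its outside, lift the whole nest straight up and hold it level and still over the pan, its underside about 15 cm above the pan, so that the balance can return to zero; finish while holding it there, with nothing put down or let go. Leave the beaker, the closed tin, the screwdriver and the timer where they are.

Things in the scene. Friction and masses are not known exactly. Their poses are not given: they have to be found in the camera images.
- large_cup_center (a point): Centre (on the axis, half-way up) of the large steel-grey open cup, z up: outer diameter 68 mm, height 55 mm, wall 3 mm, floor 4 mm. About 220 g, loose, upright on the pan; bottom and rim are 27.5 mm below and above this point. The finished nest stands 37 mm above this cup's rim (92 mm tall in all) and must fit between the fingers under the gripper's body when this cup is gripped.
- medium_cup_center (a point): Centre (on the axis, half-way up) of the medium brass-yellow open cup, z up: outer diameter 52 mm, height 70 mm, wall 3 mm, floor 4 mm. About 150 g, loose, upright on the bench. Home in the large cup, its centre lies 11.5 mm above the large cup's centre and its rim 19 mm above the large cup's rim, so only its top 15 mm or so is free for fingers.
- small_cup_center (a point): Centre (on the axis, half-way up) of the small copper-red open cup, z up: outer diameter 36 mm, height 84 mm, wall 3 mm, floor 4 mm. About 100 g, loose, upright on the bench; it and the brass cup may have swapped places. Home in the brass cup, its centre lies 11 mm above the brass cup's centre and its rim 18 mm above the brass cup's rim.
- balance_pan (a point): Centre of the upper face of the round steel pan (diameter 110 mm) of a compact white balance, z up; the pan face is 52 mm above the bench, rigid. The balance is fixed to the bench; its housing, 170 x 130 mm and 40 mm high, reaches 105 mm from this point on its display side (its own -x, roughly towards the robot) and 65 mm on the other sides.
- beaker: Clear glass beaker, 65 mm diameter, 83 mm high, loose, a bystander to be left alone; origin at the centre of its underside.
- closed_tin: Aluminium moisture tin with its lid on, 59 mm diameter, 32 mm high, loose, a bystander to be left alone; origin at the centre of its underside.
- screwdriver: Red-handled screwdriver lying on the bench, 178 mm long along its y axis, 26 mm wide, 24 mm high, loose, a bystander to be left alone; origin under its middle.
- timer: White timer with red buttons, 60 x 60 x 18 mm, loose, a bystander to be left alone; origin at the centre of its underside.
Not all that is in view belongs to the job. What is shaped like the part that bears small_cup_center but pink is not meant.

How it is judged (in metres and radians):
On the way:
1. the three cups are nested in size order, upright, while the large cup stands on the balance pan (z of medium_cup_center in the frame of large_cup_center between 0.0075 and 0.0155 m and z of small_cup_center in the frame of medium_cup_center between 0.0065 and 0.0155 m and horizontal distance between medium_cup_center and large_cup_center below 0.009 m and horizontal distance between small_cup_center and medium_cup_center below 0.009 m and angle between each of large_cup_center, medium_cup_center, small_cup_center's own z axis and vertical below 0.09 rad and z of large_cup_center in the frame of balance_pan below 0.033 m and horizontal distance between large_cup_center and balance_pan below 0.05 m), for 0.2 s.
At the end, for the whole second after the job is handed in: Brass cup home in the steel cup, copper cup home in the brass (within 4 mm in height, 9 mm sideways); steel cup gripped, its underside 100 to 200 mm above the pan, within 50 mm of the pan's centre line; all cups within 5 degrees of upright and at rest (under 20 mm/s) (z of medium_cup_center in the frame of large_cup_center between 0.0075 and 0.0155 m and z of small_cup_center in the frame of medium_cup_center between 0.0065 and 0.0155 m and horizontal distance between medium_cup_center and large_cup_center below 0.009 m and horizontal distance between small_cup_center and medium_cup_center below 0.009 m and angle between each of large_cup_center, medium_cup_center, small_cup_center's own z axis and vertical below 0.09 rad and z of large_cup_center in the frame of balance_pan between 0.1275 and 0.2275 m and horizontal distance between large_cup_center and balance_pan below 0.05 m and contact force between the fingers and large_cup above 1 N and linear speed of large_cup below 0.02 m/s and angular speed of large_cup below 0.15 rad/s and linear speed of each of medium_cup, small_cup below 0.03 m/s); the arm keeps its last pose, push and grip.
It fails at once if the glass beaker is moved by more than 25 mm (distance of beaker from where it was at the start of the episode above 0.025 m).
It fails at once if the closed aluminium tin is moved by more than 25 mm (distance of closed_tin from where it was at the start of the episode above 0.025 m).
It fails at once if the red screwdriver is moved by more than 25 mm (distance of screwdriver from where it was at the start of the episode above 0.025 m).
It fails at once if the timer is moved by more than 25 mm (distance of timer from where it was at the start of the episode above 0.025 m).
It also fails if it takes over 72 s, if anything falls off the work surface, if the arm or the gripper's body presses on something with over 40 N, if the wrist force passes 120 N, or if a joint passes its speed limit or range.

## Working session

There is one attempt and no reset: what is moved stays moved. The work goes in short steps, Python scripts to look and compute and a tool call to move; the robot and the scene stay as the last step left them, time stands still between calls to the robot, and variables do not carry over. Pictures are saved under pics/ and viewed, at most 10 in all, crops included, and the job is handed in when it is done.

Besides the shell and the picture viewer there is one more tool, called after "Emit:" by a JSON object that holds its "name" and its "arguments", one argument or row to a line. carry_out: Moves the arm, as the interface text tells. Its arguments: {"type":"object","properties":{"moves":{"type":"array","items":{"type":"object","properties":{"tx":{"type":"number","minimum":-1,"maximum":1},"ty":{"type":"number","minimum":-1,"maximum":1},"tz":{"type":"number","minimum":-1,"maximum":1},"twist":{"type":"number","minimum":-1,"maximum":1},"fingers":{"type":"number"}}}}},"required":["moves"]}

```bash
mkdir -p pics; cat > h.py <<'E'
import numpy as np, cv2
from cell import ctrl, eyes, job
def grab(n,fn=None):
    im=eyes.get_image(n)
    if fn: cv2.imwrite('pics/'+fn,im['color'])
    return im
def ray(im,u,v):
    f=200/np.tan(np.radians(im['fovy'])/2)
    T=np.array(im['world_from_camera']); d=T[:3,:3]@np.array([(u-im['cx'])/f,-(v-im['cy'])/f,-1.])
    return T[:3,3],d
def at(im,u,v,z):
    o,d=ray(im,u,v); return o+d*(z-o[2])/d[2]
def proj(im,p):
    f=200/np.tan(np.radians(im['fovy'])/2)
    T=np.array(im['world_from_camera']); c=T[:3,:3].T@(np.array(p)-T[:3,3])
    return im['cx']+f*c[0]/-c[2], im['cy']+f*c[1]/c[2]
E
python3 - <<'E'
from h import *
s=ctrl.read_state(); print({k:np.round(v,3) for k,v in s.items()}, ctrl.tips_ahead)
for n in('scene','top'):
    i=grab(n,n+'1.png'); print(n,i['fovy'],i['cx'],i['cy'],np.round(i['world_from_camera'],3),[k for k in i])
E
```

```text
{'clock': np.float64(0.0), 'qpos': array([-1.244,  0.629,  0.038,  1.518, -0.027,  0.996, -0.02 ]), 'qd': array([ 0.002, -0.001, -0.   ,  0.002,  0.002,  0.   , -0.001]), 'tau': array([ 2.0000e-03, -5.6341e+01,  1.2260e+00, -1.9344e+01,  1.1000e-02,
        1.1000e-02, -0.0000e+00]), 'eef_pos': array([248.501, 599.9  , 212.676]), 'tool_rot': array([-3.14 ,  0.   ,  2.749]), 'force': array([ 0.501, -0.774, -0.027]), 'torque': array([ 0.019, -0.02 , -0.017]), 'gripper_force': np.float64(0.0), 'width': np.float64(85.323)} 11.0
scene 42.912228615421995 327.5773914585499 205.34844026092685 [[ 8.460000e-01  3.250000e-01 -4.230000e-01 -6.836800e+01]
 [-5.340000e-01  5.210000e-01 -6.660000e-01 -8.441210e+02]
 [ 4.000000e-03  7.890000e-01  6.150000e-01  1.004487e+03]
 [ 0.000000e+00  0.000000e+00  0.000000e+00  1.000000e+00]] ['color', 'fovy', 'cx', 'cy', 'world_from_camera']
top 51.25796754960688 320.0936711355081 200.09428768049122 [[ 2.800000e-02  9.870000e-01 -1.550000e-01  3.516660e+02]
 [-1.000000e+00  2.800000e-02 -4.000000e-03  1.546410e+02]
 [ 0.000000e+00  1.550000e-01  9.880000e-01  1.256033e+03]
 [ 0.000000e+00  0.000000e+00  0.000000e+00  1.000000e+00]] ['color', 'fovy', 'cx', 'cy', 'world_from_camera']
```

View pics/scene1.png

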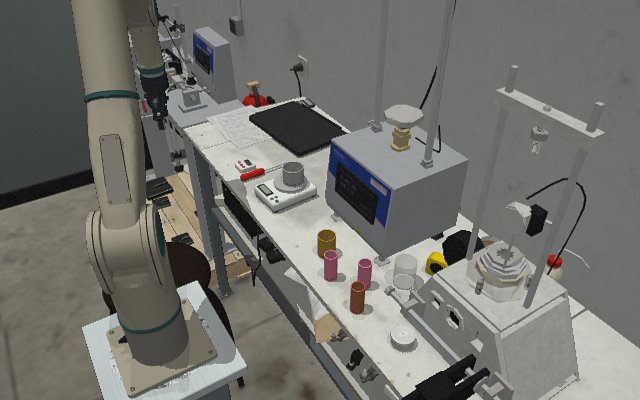

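View pics/top1.png

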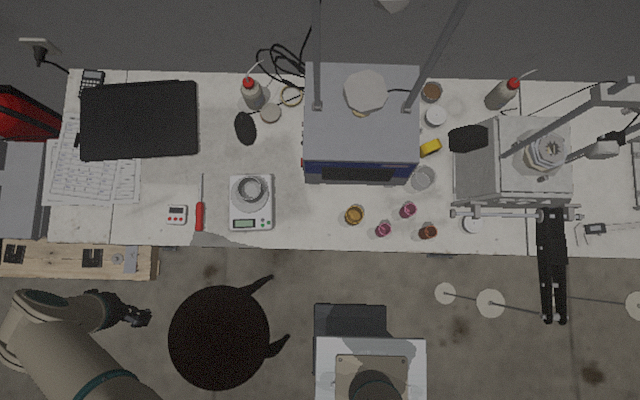

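Top view: steel cup on the pan at (250,188), brass at (354,215). The slim cups are pink (384,229), pink (408,210) and copper-brown (428,232). Only the last fits "copper-red", so I'll confirm it with an enlarged crop and measure at the same time.

```bash
python3 - <<'E'
from h import *
t=grab('top');s=grab('scene')
a=cv2.resize(t['color'][165:255,330:490],None,fx=4.5,fy=4.5,interpolation=cv2.INTER_CUBIC)[:,:720]
b=cv2.resize(s['color'][220:360,290:430],None,fx=1.35,fy=1.35)
b=cv2.copyMakeBorder(b,0,0,0,720-b.shape[1],cv2.BORDER_CONSTANT); cv2.imwrite('pics/crop1.png',np.vstack([a,b]))
print(proj(t,(0,0,0)),proj(t,(248.5,600,212)))
for im,n in((t,'top'),(s,'scene')):
    h=cv2.cvtColor(im['color'],cv2.COLOR_BGR2HSV)
    H,S,V=cv2.split(h)
    for nm,lo,hi in(('copper',5,13),('brass',14,24),('pink',155,179)):
        m=((H>=lo)&(H<=hi)&(S>110)&(V>40)).astype(np.uint8)
        N,_,st,c=cv2.connectedComponentsWithStats(m)
        for k in range(1,N):
            if st[k,4]>60: print(n,nm,st[k],c[k].round(1),at(im,*c[k],40).round(0))
print('pan guess',at(t,250,188,107))
E
```

```text
(np.float64(370.9424807906852), np.float64(392.32723469367124)) (np.float64(136.43106997762067), np.float64(303.2283321532336))
top brass [420 139  22  19 158] [428.5 148.2] [ 710. -162.   40.]
top brass [345 206  19  19 216] [353.2 215.3] [500.  62.  40.]
top pink [ 24 103  18  13  80] [ 32.4 110.4] [ 795. 1047.   40.]
top pink [ 11 120  32  16 133] [ 26.  128.8] [ 736. 1058.   40.]
scene copper [351 281  14  33 401] [357.2 296.4] [ 461. -153.   40.]
scene brass [317 229  19  30 381] [325.5 241.4] [503.  63.  40.]
scene pink [324 251  13  29 269] [330.4 264.3] [465. -21.  40.]
scene pink [358 259  14  28 238] [364.8 271.1] [528. -91.  40.]
pan guess [561.03787706 356.99208011 107.        ]
```

View pics/crop1.png

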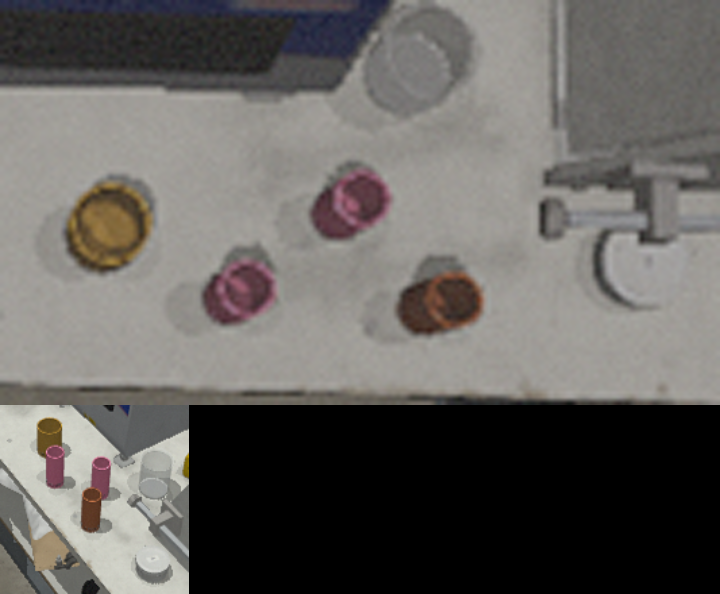

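Crop confirms it: copper-brown cup rim at (430.7,231.7), two pink decoys left out, and brass rim at (354.7,215.2). Next I locate the steel cup and cross-check the positions across both views.

```bash
python3 - <<'E'
from h import *
t=grab('top');s=grab('scene')
a=cv2.resize(t['color'][160:240,220:290],None,fx=5,fy=5,interpolation=cv2.INTER_CUBIC)
b=cv2.resize(s['color'][150:215,250:320],None,fx=5,fy=5,interpolation=cv2.INTER_CUBIC)
b=cv2.copyMakeBorder(b,0,400-b.shape[0],0,0,cv2.BORDER_CONSTANT); cv2.imwrite('pics/crop2.png',np.hstack([a,b]))
print('brass',at(t,354.7,215.2,70).round(1),at(s,326,243.5,35).round(1))
print('copper',at(t,430.7,231.7,84).round(1),at(s,357.7,297.2,42).round(1))
print('oven front',at(t,362,184,0).round(),'beaker',at(s,403,290,0).round())
E
```

```text
brass [497.1  59.5  70. ] [501.9  59.8  35. ]
copper [ 454.7 -153.7   84. ] [ 459.  -157.4   42. ]
oven front [603.  33.   0.] beaker [ 598. -170.    0.]
```

View pics/crop2.png

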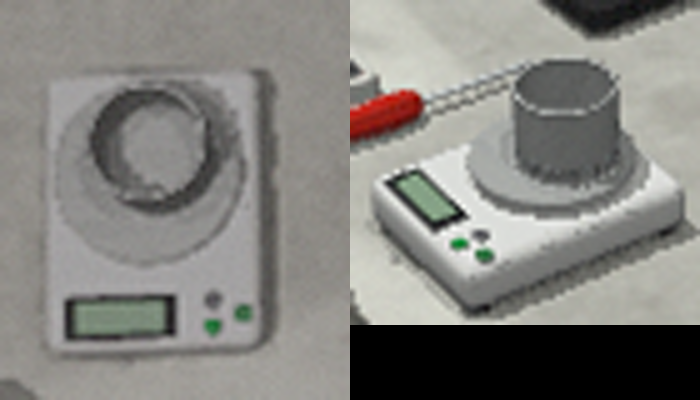

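Emit:
{"name": "carry_out", "arguments": {
  "moves": [
    {"twist": -0.0417, "tz": -0.1, "fingers": 1},
    {"twist": -0.0417, "tz": -0.1, "fingers": 1},
    {"twist": -0.0416, "tz": -0.05, "fingers": 1},
    {"fingers": 1}
  ]
}}

```text
validation failed for argument at $.mo...
```

The steel cup rim centre is at about (250.2,189.8) in top and (293,167.4) in scene. The pan centre is at about (250,194.5) in top.

Emit:
{"name": "carry_out", "arguments": {
  "moves": [
    {"tx": 0, "ty": 0, "tz": -0.1, "twist": -0.0417, "fingers": 1.0},
    {"tx": 0, "ty": 0, "tz": -0.1, "twist": -0.0417, "fingers": 1.0},
    {"tx": 0, "ty": 0, "tz": -0.05, "twist": -0.0416, "fingers": 1.0},
    {"tx": 0, "ty": 0, "tz": 0, "twist": 0, "fingers": 1.0}
  ]
}}

```text
clock: 0.8
eef_pos: [249.1, 601.2, 289.8]
tool_rot: [3.139, 0.001, 3.14]
force: [-0.3, 0.0, 0.4]
width: 85.5
gripper_force: 0.0
```

```bash
python3 - <<'E'
from h import *
t=grab('top');s=grab('scene')
print('large',at(t,250.2,189.8,107).round(1),at(s,293,167.4,107).round(1),'pan',at(t,250,194.5,52).round(1))
x=ctrl.read_state();print(x['clock'],x['eef_pos'],x['tool_rot'])
E
```

```text
large [555.9 356.2 107. ] [561.3 351.5 107. ] pan [551.7 365.6  52. ]
0.9 [248.69902334 600.04543102 287.88318943] [-3.14055997e+00 -4.74536818e-04  3.13905928e+00]
```

Emit:
{"name": "carry_out", "arguments": {
  "moves": [
    {"tx": -0.0694, "ty": -0.15, "tz": 0, "twist": 0, "fingers": 1.0},
    {"tx": -0.0694, "ty": -0.15, "tz": 0, "twist": 0, "fingers": 1.0},
    {"tx": -0.0694, "ty": -0.15, "tz": 0, "twist": 0, "fingers": 1.0},
    {"tx": -0.0694, "ty": -0.15, "tz": 0, "twist": 0, "fingers": 1.0},
    {"tx": -0.0694, "ty": -0.15, "tz": 0, "twist": 0, "fingers": 1.0},
    {"tx": -0.0694, "ty": -0.15, "tz": 0, "twist": 0, "fingers": 1.0},
    {"tx": -0.0694, "ty": -0.15, "tz": 0, "twist": 0, "fingers": 1.0},
    {"tx": -0.0694, "ty": -0.15, "tz": 0, "twist": 0, "fingers": 1.0},
    {"tx": -0.0694, "ty": -0.15, "tz": 0.05, "twist": 0, "fingers": 1.0},
    {"tx": -0.0694, "ty": -0.15, "tz": 0.1, "twist": 0, "fingers": 1.0},
    {"tx": -0.0694, "ty": -0.15, "tz": 0.1, "twist": 0, "fingers": 1.0},
    {"tx": -0.0694, "ty": -0.15, "tz": 0.1, "twist": 0, "fingers": 1.0}
  ]
}}

```text
clock: 2.4
eef_pos: [498.4, 59.0, 181.9]
tool_rot: [-3.141, -0.001, 3.14]
force: [-0.0, 0.1, -0.2]
width: 85.2
gripper_force: 0.0
```

Emit:
{"name": "carry_out", "arguments": {
  "moves": [
    {"tx": 0, "ty": 0, "tz": 0, "twist": 0, "fingers": 1.0},
    {"tx": 0, "ty": 0, "tz": 0, "twist": 0, "fingers": 1.0}
  ]
}}

```text
clock: 2.65
eef_pos: [497.8, 60.9, 183.0]
tool_rot: [3.141, -0.002, 3.14]
force: [0.3, -0.1, 0.5]
width: 85.4
gripper_force: 0.0
```

Emit:
{"name": "carry_out", "arguments": {
  "moves": [
    {"tx": 0, "ty": 0, "tz": 0.13, "twist": 0, "fingers": 1.0},
    {"tx": 0, "ty": 0, "tz": 0.12, "twist": 0, "fingers": 1.0},
    {"tx": 0, "ty": 0, "tz": 0, "twist": 0, "fingers": 1.0}
  ]
}}

```text
clock: 3.02
eef_pos: [496.4, 62.1, 107.3]
tool_rot: [3.142, -0.005, -3.139]
force: [0.2, 0.7, 0.4]
width: 85.7
gripper_force: 0.0
```

```bash
python3 - <<'E'
from h import *
t=grab('top');s=grab('scene')
a=cv2.resize(t['color'][180:240,320:390],None,fx=5,fy=5,interpolation=cv2.INTER_CUBIC)
b=cv2.resize(s['color'][180:270,290:370],None,fx=5,fy=5,interpolation=cv2.INTER_CUBIC)
a=cv2.copyMakeBorder(a,0,b.shape[0]-a.shape[0],0,0,cv2.BORDER_CONSTANT); cv2.imwrite('pics/c3.png',np.hstack([a,b]))
x=ctrl.read_state();p=x['eef_pos'];print(p)
for y in(-42,0,42):
  q=proj(s,p+[0,y,-11]); print('tip',y,(np.array(q)-[290,180])*5+[350,0])
E
```

```text
[498.90981777  61.74270615 109.56572485]
tip -42 [565.08083857 274.39224439]
tip 0 [523.78394512 231.63743493]
tip 42 [484.10420266 190.55686719]
```

View pics/c3.png

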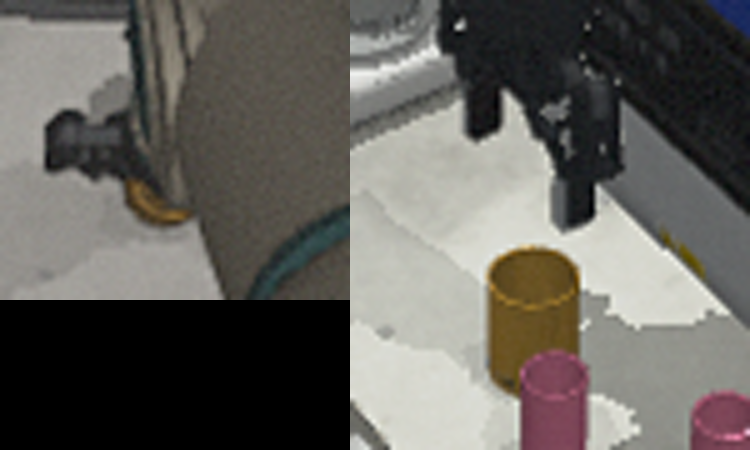

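The fingertips appear higher than predicted: near tip at (572,225), far tip at (480,135), brass rim at (534,277) in the crop. I'll triangulate a finger and the brass rim to check.

```bash
cat >> h.py <<'E'
def tri(a,b):
    A=[];B=[]
    for im,u,v in(a,b):
        o,d=ray(im,u,v); d=d/np.linalg.norm(d); P=np.eye(3)-np.outer(d,d); A.append(P);B.append(P@o)
    return np.linalg.lstsq(np.vstack(A),np.hstack(B),rcond=None)[0]
E
python3 - <<'E'
from h import *
t=grab('top');s=grab('scene')
print('finger',tri((t,337,209),(s,316,207)).round())
print('brass rim',tri((t,354.7,215.2),(s,290+184/5,180+277/5)).round())
print('copper rim c',tri((t,430.7,231.7),(s,357.7,284.5)).round())
print('large rim',tri((t,250.2,189.8),(s,293,167.4)).round())
for z in(100,110,120,130,140):
  print(z,[((np.array(proj(s,[499,61.7+y,z]))-[290,180])*5+[350,0]).round() for y in(-45,45)])
x=ctrl.read_state();print(x['eef_pos'],x['tool_rot'],x['qpos'])
E
```

```text
finger [504. 113. 130.]
brass rim [500.  58.  67.]
copper rim c [ 456. -154.   86.]
large rim [559. 355. 105.]
100 [array([568., 275.]), array([481., 186.])]
110 [array([569., 261.]), array([481., 172.])]
120 [array([569., 247.]), array([481., 158.])]
130 [array([569., 233.]), array([481., 144.])]
140 [array([569., 218.]), array([481., 130.])]
[499.72176172  61.37531867 110.21906428] [ 3.14084189e+00  3.01217996e-03 -3.14081863e+00] [-0.20718818  0.57651918  0.04293981  2.02460461 -0.04610792  0.53826141
  1.43991199]
```

Emit:
{"name": "carry_out", "arguments": {
  "moves": [
    {"tx": 0, "ty": 0, "tz": 0, "twist": 0, "fingers": 0.6},
    {"tx": 0, "ty": 0, "tz": 0, "twist": 0, "fingers": 0.6},
    {"tx": 0, "ty": 0, "tz": 0, "twist": 0, "fingers": 0.6},
    {"tx": 0, "ty": 0, "tz": 0, "twist": 0, "fingers": 0.6}
  ]
}}

```text
clock: 3.72
eef_pos: [498.6, 60.4, 108.7]
tool_rot: [3.142, 0.0, 3.141]
force: [0.1, 0.5, 0.4]
width: 51.2
gripper_force: 0.0
```

```bash
python3 - <<'E'
from h import *
s=grab('scene')
b=cv2.resize(s['color'][180:270,290:370],None,fx=5,fy=5,interpolation=cv2.INTER_CUBIC)
p=ctrl.read_state();print(p['eef_pos'],p['width'],ctrl.tips_ahead)
for z in(100,110,120,130,140):
  q=[((np.array(proj(s,[499,61.7+y,z]))-[290,180])*5).round().astype(int) for y in(-33,33)]; print(z,q)
  for k in q: cv2.circle(b,[int(k[0]),int(k[1])],2,(0,0,255),-1)
cv2.imwrite('pics/c4.png',b)
E
```

```text
[498.54295377  60.44321532 108.60571306] 51.33964295350311 11.0
100 [array([206, 263]), array([143, 197])]
110 [array([206, 249]), array([143, 183])]
120 [array([207, 235]), array([142, 169])]
130 [array([207, 221]), array([142, 155])]
140 [array([207, 206]), array([142, 141])]
```

View pics/c4.png

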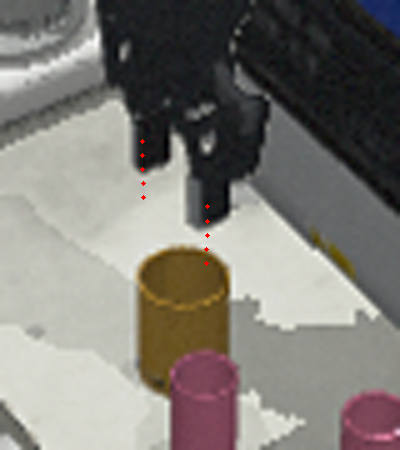

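The tips read about 15 mm above the TCP in this view, which conflicts with the stated 11 mm ahead. At TCP z=40 the grasp is safe under either reading, so I'll open, descend, grip and look.

Emit:
{"name": "carry_out", "arguments": {
  "moves": [
    {"tx": -0.005, "ty": -0.003, "tz": 0, "twist": 0, "fingers": 1.0},
    {"tx": 0, "ty": 0, "tz": 0, "twist": 0, "fingers": 1.0},
    {"tx": 0, "ty": 0, "tz": 0, "twist": 0, "fingers": 1.0},
    {"tx": 0, "ty": 0, "tz": 0, "twist": 0, "fingers": 1.0},
    {"tx": 0, "ty": 0, "tz": 0.08, "twist": 0, "fingers": 1.0},
    {"tx": 0, "ty": 0, "tz": 0.08, "twist": 0, "fingers": 1.0},
    {"tx": 0, "ty": 0, "tz": 0.07, "twist": 0, "fingers": 1.0},
    {"tx": 0, "ty": 0, "tz": 0, "twist": 0, "fingers": 1.0}
  ]
}}

```text
clock: 4.78
eef_pos: [498.8, 59.4, 38.5]
tool_rot: [-3.141, -0.003, 3.142]
force: [-0.1, -0.1, 0.7]
width: 85.4
gripper_force: 0.0
```

Emit:
{"name": "carry_out", "arguments": {
  "moves": [
    {"tx": 0, "ty": 0, "tz": 0, "twist": 0, "fingers": 0.4},
    {"tx": 0, "ty": 0, "tz": 0, "twist": 0, "fingers": 0.4},
    {"tx": 0, "ty": 0, "tz": 0, "twist": 0, "fingers": 0.4},
    {"tx": 0, "ty": 0, "tz": 0, "twist": 0, "fingers": 0.4},
    {"tx": 0, "ty": 0, "tz": 0, "twist": 0, "fingers": 0.4}
  ]
}}

```text
clock: 5.4
eef_pos: [500.8, 59.6, 41.3]
tool_rot: [3.141, 0.002, -3.142]
force: [-1.7, 0.5, 9.9]
width: 49.6
gripper_force: 60.3
```

```bash
python3 - <<'E'
from h import *
s=grab('scene')
b=cv2.resize(s['color'][180:270,290:370],None,fx=5,fy=5,interpolation=cv2.INTER_CUBIC)
p=ctrl.read_state();print(p['eef_pos'],p['width'],p['gripper_force'])
for z in (30,55,70): print(z,[((np.array(proj(s,[p['eef_pos'][0],p['eef_pos'][1]+y,z]))-[290,180])*5).round() for y in(-33,0,33)])
cv2.imwrite('pics/c5.png',b)
E
```

```text
[500.7863141   59.59524335  41.29742033] 49.34802408125447 60.29931016266346
30 [array([210., 359.]), array([179., 325.]), array([148., 292.])]
55 [array([210., 326.]), array([179., 292.]), array([148., 259.])]
70 [array([211., 305.]), array([179., 272.]), array([148., 239.])]
```

View pics/c5.png

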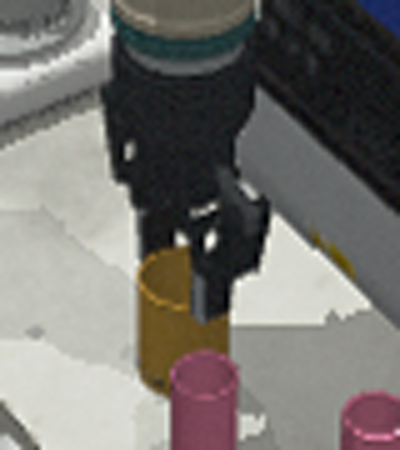

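Brass is gripped: near tip at crop (208,318), about 12 mm below the rim. I'll lift it and carry it to the pan.

Emit:
{"name": "carry_out", "arguments": {
  "moves": [
    {"tx": 0, "ty": 0, "tz": -0.05, "twist": 0, "fingers": 0.4},
    {"tx": 0, "ty": 0, "tz": -0.1, "twist": 0, "fingers": 0.4},
    {"tx": 0, "ty": 0, "tz": -0.1, "twist": 0, "fingers": 0.4},
    {"tx": 0, "ty": 0, "tz": -0.1, "twist": 0, "fingers": 0.4},
    {"tx": 0, "ty": 0, "tz": -0.1, "twist": 0, "fingers": 0.4},
    {"tx": 0, "ty": 0.08, "tz": -0.05, "twist": 0, "fingers": 0.4},
    {"tx": 0, "ty": 0.12, "tz": 0, "twist": 0, "fingers": 0.4},
    {"tx": 0, "ty": 0.15, "tz": 0, "twist": 0, "fingers": 0.4},
    {"tx": 0, "ty": 0.15, "tz": 0, "twist": 0, "fingers": 0.4},
    {"tx": 0, "ty": 0.15, "tz": 0, "twist": 0, "fingers": 0.4},
    {"tx": -0.05, "ty": 0.13, "tz": 0, "twist": 0, "fingers": 0.4},
    {"tx": -0.07, "ty": 0.1, "tz": 0, "twist": 0, "fingers": 0.4}
  ]
}}

```text
clock: 6.95
eef_pos: [535.4, 326.0, 190.8]
tool_rot: [3.14, -0.0, -3.139]
force: [0.9, -0.2, -1.7]
width: 49.4
gripper_force: 62.3
```

Emit:
{"name": "carry_out", "arguments": {
  "moves": [
    {"tx": -0.06, "ty": 0.09, "tz": 0, "twist": 0, "fingers": 0.4},
    {"tx": 0, "ty": 0, "tz": 0, "twist": 0, "fingers": 0.4},
    {"tx": 0, "ty": 0, "tz": 0, "twist": 0, "fingers": 0.4}
  ]
}}

```text
clock: 7.32
eef_pos: [553.5, 349.6, 189.9]
tool_rot: [-3.141, -0.001, 3.141]
force: [-0.4, -0.3, -2.3]
width: 49.4
gripper_force: 62.4
```

```bash
python3 - <<'E'
from h import *
s=grab('scene');t=grab('top')
p=ctrl.read_state();print(p['eef_pos'],p['width'],p['gripper_force'])
u,v=map(int,proj(s,[558,354,120]));print(u,v)
b=cv2.resize(s['color'][v-65:v+35,u-50:u+50],None,fx=5,fy=5,interpolation=cv2.INTER_CUBIC)
print(u-50,v-65,proj(s,[558.5,354,107]))
cv2.imwrite('pics/c6.png',b)
E
```

```text
[553.74998182 349.2685525  190.03839347] 49.49046606055341 62.371144741773605
291 163
241 98 (np.float64(291.84566372566394), np.float64(167.29666063710036))
```

View pics/c6.png

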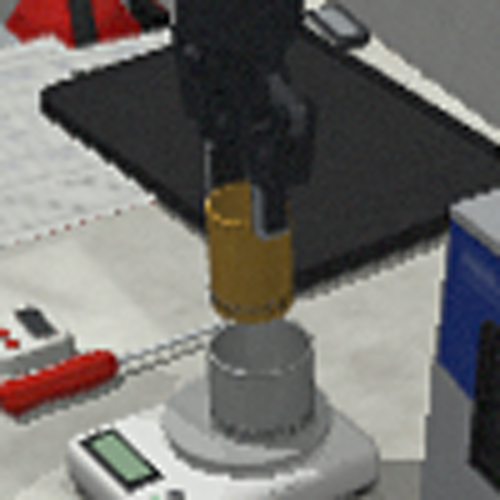

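Brass hangs over the steel cup. Its axis is at crop x≈250 and the steel cup's at ≈261. I'll check the lateral offset numerically.

```bash
python3 - <<'E'
from h import *
s=grab('scene');t=grab('top')
h=cv2.cvtColor(s['color'],cv2.COLOR_BGR2HSV)
for v in range(146,162,3):
    r=np.where((h[v,270:310,0]>13)&(h[v,270:310,0]<27)&(h[v,270:310,1]>90))[0]; print(v,r.min()+270,r.max()+270,(r.min()+r.max())/2+270.5)
p=ctrl.read_state()['eef_pos'];print(p)
print('pred brass',proj(s,[p[0]-.8,p[1],165]),proj(s,[p[0]+4.2,p[1],165]))
g=s['color'].astype(int).sum(2)//3
for v in(174,177,180): print(v,g[v,276:310])
print('pred large',proj(s,[559,355,90]))
E
```

```text
146 283 299 291.5
149 283 299 291.5
152 283 299 291.5
155 283 299 291.5
158 284 299 292.0
161 286 296 291.5
[553.92555787 349.57654244 190.05087136]
pred brass (np.float64(290.2907700076038), np.float64(152.82437880035133)) (np.float64(291.7062010683558), np.float64(152.36964573673066))
174 [180 180 165 163 152 150 138  96  97  98  98  98  95  95  97  94  93  95
  87  93  95  93  93  92  86  88  83  70 179 186 183 182 177 178]
177 [155 154 156 153 153 155 160  97  93  97 100  98 100  99  95  97  94  94
  95  96  96  96  92  91  85  89  84  80 112 112 149 184 182 181]
180 [154 150 149 153 155 156 159  77  91  97  98 100  99  94  96  95  93  96
  97  94  93  92  91  90  88  87  79  63 114 117 114 128 144 159]
pred large (np.float64(292.03740772634296), np.float64(171.54497400366745))
```

Both cups show the same +1.3 px bias against prediction, so the relative offset is sound: 5.4 mm in x and 5.6 mm in y.

Emit:
{"name": "carry_out", "arguments": {
  "moves": [
    {"tx": -0.018, "ty": 0.019, "tz": 0, "twist": 0, "fingers": 0.4},
    {"tx": 0, "ty": 0, "tz": 0.05, "twist": 0, "fingers": 0.4},
    {"tx": 0, "ty": 0, "tz": 0.05, "twist": 0, "fingers": 0.4},
    {"tx": 0, "ty": 0, "tz": 0.04, "twist": 0, "fingers": 0.4},
    {"tx": 0, "ty": 0, "tz": 0, "twist": 0, "fingers": 0.4}
  ]
}}

```text
clock: 8.15
eef_pos: [560.8, 356.0, 147.8]
tool_rot: [3.142, 0.002, 3.141]
force: [-1.0, -0.3, 5.4]
width: 49.6
gripper_force: 63.0
```

Emit:
{"name": "carry_out", "arguments": {
  "moves": [
    {"tx": 0, "ty": 0, "tz": 0.03, "twist": 0, "fingers": 0.4},
    {"tx": 0, "ty": 0, "tz": 0.03, "twist": 0, "fingers": 0.4},
    {"tx": 0, "ty": 0, "tz": 0.03, "twist": 0, "fingers": 0.4},
    {"tx": 0, "ty": 0, "tz": 0, "twist": 0, "fingers": 0.4}
  ]
}}

```text
clock: 8.65
eef_pos: [558.4, 355.9, 118.8]
tool_rot: [-3.14, -0.003, -3.141]
force: [0.6, -0.2, -2.1]
width: 49.6
gripper_force: 62.8
```

Emit:
{"name": "carry_out", "arguments": {
  "moves": [
    {"tx": 0, "ty": 0, "tz": 0.025, "twist": 0, "fingers": 0.4},
    {"tx": 0, "ty": 0, "tz": 0.025, "twist": 0, "fingers": 0.4},
    {"tx": 0, "ty": 0, "tz": 0.005, "twist": 0, "fingers": 0.4},
    {"tx": 0, "ty": 0, "tz": 0, "twist": 0, "fingers": 0.4}
  ]
}}

```text
clock: 9.15
eef_pos: [559.2, 356.0, 103.8]
tool_rot: [-3.141, -0.001, 3.141]
force: [0.2, -0.1, -1.8]
width: 48.9
gripper_force: 62.9
```

```bash
python3 - <<'E'
from h import *
s=grab('scene');p=ctrl.read_state();print(p['eef_pos'],p['force'],p['width'])
b=cv2.resize(s['color'][120:200,250:340],None,fx=6,fy=6,interpolation=cv2.INTER_CUBIC);cv2.imwrite('pics/c7.png',b)
E
```

```text
[559.27232668 356.10025845 103.97816357] [ 0.6943506   1.40447334 -1.57127939] 48.972008171966586
```

View pics/c7.png

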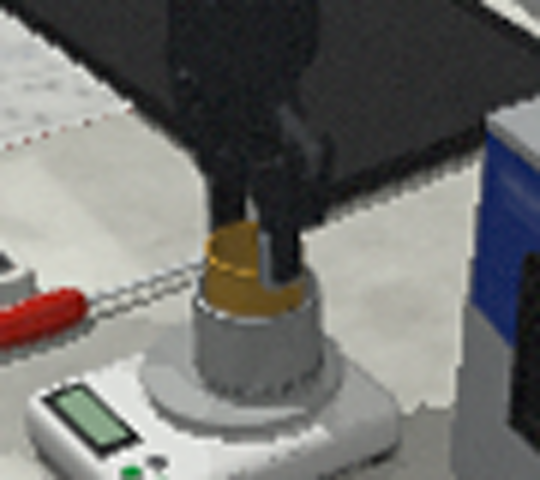

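Brass is inside the steel cup (rims at crop (254,260) and (258,300)), a few mm above home. I'll lower the rest and release.

Emit:
{"name": "carry_out", "arguments": {
  "moves": [
    {"tx": 0, "ty": 0, "tz": 0.01, "twist": 0, "fingers": 0.4},
    {"tx": 0, "ty": 0, "tz": 0.007, "twist": 0, "fingers": 0.4},
    {"tx": 0, "ty": 0, "tz": 0, "twist": 0, "fingers": 0.4}
  ]
}}

```text
clock: 9.57
eef_pos: [559.3, 356.3, 98.8]
tool_rot: [-3.142, -0.0, 3.142]
force: [0.7, 0.2, -2.1]
width: 49.3
gripper_force: 62.9
```

Emit:
{"name": "carry_out", "arguments": {
  "moves": [
    {"tx": 0, "ty": 0, "tz": 0, "twist": 0, "fingers": 0.75},
    {"tx": 0, "ty": 0, "tz": 0, "twist": 0, "fingers": 0.9},
    {"tx": 0, "ty": 0, "tz": 0, "twist": 0, "fingers": 0.9},
    {"tx": 0, "ty": 0, "tz": -0.05, "twist": 0, "fingers": 1.0},
    {"tx": 0, "ty": 0, "tz": -0.15, "twist": 0, "fingers": 1.0},
    {"tx": 0, "ty": 0, "tz": -0.15, "twist": 0, "fingers": 1.0}
  ]
}}

```text
clock: 10.32
eef_pos: [559.6, 356.2, 206.1]
tool_rot: [3.141, 0.0, 3.141]
force: [1.3, 0.0, 0.6]
width: 85.4
gripper_force: 0.0
```

```bash
cat > look.py <<'E'
from h import *
t=grab('top');s=grab('scene')
for im,n in((t,'top'),(s,'scene')):
    H,S,V=cv2.split(cv2.cvtColor(im['color'],cv2.COLOR_BGR2HSV))
    for nm,lo,hi in(('copper',4,13),('brass',14,24)):
        m=((H>=lo)&(H<=hi)&(S>100)&(V>35)).astype(np.uint8); m[:, :220]=0; m[:160]=0 if n=='top' else m[:160]; m[:,445:]=0
        N,_,st,c=cv2.connectedComponentsWithStats(m)
        for k in range(1,N):
            if st[k,4]>40: print(n,nm,st[k],c[k].round(1))
p=ctrl.read_state();print(p['clock'],p['eef_pos'].round(1),p['width'],p['force'].round(1))
E
python3 look.py; python3 -c "
from h import *
s=grab('scene')
print('expected home brass rim',[np.round(proj(s,[559+a,355+b,126]),1) for a,b in((0,0),(22,-14),(-22,14))],'steel rim front',[np.round(proj(s,[559-.53*34,355-.85*34,107]),1)])"
```

```text
top copper [420 226  17  13  94] [427.7 232.2]
scene copper [350 281  15  33 409] [357.1 296.6]
scene brass [284 159  16  14 195] [291.7 165.3]
10.425 [563.  358.4 211.2] 85.55772844427707 [-0.6 -0.8  0.4]
expected home brass rim [array([291.6, 162.1]), array([299.9, 162.1]), array([283.3, 162. ])] steel rim front [array([291.3, 173.2])]
```

```bash
python3 -c "
from h import *
s=grab('scene')
h=cv2.cvtColor(s['color'],cv2.COLOR_BGR2HSV)
for u in (287,292,297): print(u,[(v,*map(int,h[v,u])) for v in range(150,178,1)])
g=s['color'].astype(int).sum(2)//3
for v in(174,177,180): print(v,g[v,276:310])
"
```

```text
287 [(150, 24, 16, 162), (151, 33, 12, 185), (152, 34, 11, 182), (153, 27, 15, 181), (154, 27, 13, 180), (155, 30, 11, 184), (156, 38, 11, 183), (157, 30, 11, 183), (158, 28, 20, 182), (159, 20, 85, 168), (160, 19, 178, 86), (161, 21, 188, 88), (162, 21, 165, 91), (163, 21, 172, 92), (164, 20, 168, 91), (165, 20, 165, 96), (166, 20, 182, 118), (167, 19, 165, 96), (168, 20, 176, 103), (169, 20, 177, 104), (170, 20, 179, 101), (171, 19, 100, 110), (172, 23, 21, 158), (173, 102, 14, 93), (174, 60, 6, 92), (175, 0, 0, 98), (176, 75, 5, 100), (177, 120, 5, 102)]
292 [(150, 120, 20, 39), (151, 75, 18, 29), (152, 20, 13, 57), (153, 30, 14, 110), (154, 34, 12, 166), (155, 30, 11, 190), (156, 34, 11, 183), (157, 34, 11, 184), (158, 20, 49, 173), (159, 20, 180, 102), (160, 20, 167, 101), (161, 20, 172, 101), (162, 20, 169, 104), (163, 21, 163, 102), (164, 19, 166, 100), (165, 21, 166, 100), (166, 21, 175, 112), (167, 22, 169, 169), (168, 19, 165, 94), (169, 20, 164, 101), (170, 22, 203, 98), (171, 21, 179, 101), (172, 19, 99, 108), (173, 90, 3, 147), (174, 72, 13, 95), (175, 30, 6, 91), (176, 
[... 316 characters left out ...]
19, 170, 111), (165, 20, 181, 144), (166, 20, 175, 108), (167, 21, 183, 96), (168, 19, 163, 100), (169, 19, 168, 102), (170, 20, 183, 96), (171, 20, 112, 107), (172, 23, 22, 150), (173, 75, 5, 93), (174, 66, 13, 100), (175, 75, 5, 96), (176, 60, 3, 93), (177, 60, 3, 95)]
174 [178 183 166 164 152 152 112  95  96  97  98  90  87  88  88  92  92  95
  94  91  94  97  92  92  88  88  81 124 181 186 183 181 179 178]
177 [154 153 153 152 154 155 124  95  97  97  99 100  98  96  96  92  94  93
  92  96  98  94  95  90  89  87  80  90 114 167 152 184 182 179]
180 [171 170 171 153 152 158 111  90  95  95  98 101  98  96  96  95  96  94
  95  93  94  93  91  92  90  87  83  60 117 115 112 130 142 162]
```

Brass is home: rim centre at v=162.7 against 162.1 expected. Next is the copper cup.

Emit:
{"name": "carry_out", "arguments": {
  "moves": [
    {"tx": 0.06, "ty": -0.12, "tz": 0, "twist": 0, "fingers": 1.0},
    {"tx": 0.06, "ty": -0.144, "tz": 0, "twist": 0, "fingers": 1.0},
    {"tx": 0.06, "ty": -0.144, "tz": 0, "twist": 0, "fingers": 1.0},
    {"tx": 0.06, "ty": -0.144, "tz": 0, "twist": 0, "fingers": 1.0},
    {"tx": 0.06, "ty": -0.144, "tz": 0, "twist": 0, "fingers": 1.0},
    {"tx": 0.047, "ty": -0.144, "tz": 0, "twist": 0, "fingers": 1.0},
    {"tx": 0, "ty": -0.144, "tz": 0, "twist": 0, "fingers": 1.0},
    {"tx": 0, "ty": -0.144, "tz": 0, "twist": 0, "fingers": 1.0},
    {"tx": 0, "ty": -0.144, "tz": 0, "twist": 0, "fingers": 1.0},
    {"tx": 0, "ty": -0.144, "tz": 0, "twist": 0, "fingers": 1.0},
    {"tx": 0, "ty": -0.144, "tz": 0, "twist": 0, "fingers": 1.0},
    {"tx": 0, "ty": -0.144, "tz": 0, "twist": 0, "fingers": 1.0}
  ]
}}

```text
clock: 12.02
eef_pos: [454.4, -156.0, 203.3]
tool_rot: [3.141, -0.002, -3.142]
force: [0.1, -0.4, 1.1]
width: 85.4
gripper_force: 0.0
```

Emit:
{"name": "carry_out", "arguments": {
  "moves": [
    {"tx": 0, "ty": 0, "tz": 0.1, "twist": 0, "fingers": 1.0},
    {"tx": 0, "ty": 0, "tz": 0.1, "twist": 0, "fingers": 1.0},
    {"tx": 0, "ty": 0, "tz": 0, "twist": 0, "fingers": 1.0},
    {"tx": 0, "ty": 0, "tz": 0, "twist": 0, "fingers": 1.0}
  ]
}}

```text
clock: 12.52
eef_pos: [455.5, -154.9, 144.4]
tool_rot: [3.142, -0.0, -3.142]
force: [0.1, -0.5, 0.3]
width: 85.0
gripper_force: 0.0
```

```bash
python3 look.py; python3 - <<'E'
from h import *
t=grab('top')
# rim circles of brass and steel seen from above
h=cv2.cvtColor(t['color'],cv2.COLOR_BGR2HSV)
m=((h[...,0]>13)&(h[...,0]<27)&(h[...,1]>70)); m[:, :230]=0;m[:,275:]=0;m[:170]=0;m[210:]=0
ys,xs=np.where(m);print('brass top px',xs.min(),xs.max(),ys.min(),ys.max())
c=((xs.min()+xs.max())/2+.5,(ys.min()+ys.max())/2+.5);print(at(t,*c,126))
E
```

```text
top brass [239 179  21  20 235] [249.5 189.3]
scene copper [350 281  15  33 411] [357.3 296.9]
scene brass [284 159  16  14 191] [291.7 165.1]
12.625 [ 456.1 -155.   145. ] 85.41743990391276 [0.1 0.3 0.5]
brass top px 239 259 179 198
[554.73810761 354.871235   126.        ]
```

Emit:
{"name": "carry_out", "arguments": {
  "moves": [
    {"tx": -0.003, "ty": -0.001, "tz": 0.09, "twist": 0, "fingers": 1.0},
    {"tx": 0, "ty": 0, "tz": 0.1, "twist": 0, "fingers": 1.0},
    {"tx": 0, "ty": 0, "tz": 0.1, "twist": 0, "fingers": 1.0},
    {"tx": 0, "ty": 0, "tz": 0, "twist": 0, "fingers": 1.0},
    {"tx": 0, "ty": 0, "tz": 0, "twist": 0, "fingers": 0.3},
    {"tx": 0, "ty": 0, "tz": 0, "twist": 0, "fingers": 0.25},
    {"tx": 0, "ty": 0, "tz": 0, "twist": 0, "fingers": 0.25},
    {"tx": 0, "ty": 0, "tz": 0, "twist": 0, "fingers": 0.25},
    {"tx": 0, "ty": 0, "tz": 0, "twist": 0, "fingers": 0.25},
    {"tx": 0, "ty": 0, "tz": 0, "twist": 0, "fingers": 0.25}
  ]
}}

```text
clock: 13.92
eef_pos: [457.0, -155.5, 58.5]
tool_rot: [-3.141, 0.002, -3.142]
force: [-1.6, 0.8, 9.6]
width: 32.3
gripper_force: 58.7
```

```bash
python3 look.py; python3 - <<'E'
from h import *
s=grab('scene');t=grab('top')
print('brass rim scene',at(s,292.0,162.7,126),'top',at(t,249.5,189,126),'tri',tri((s,292,162.7),(t,249.5,189)))
p=ctrl.read_state()['eef_pos'];print(p)
for y in(-24,24):
  for z in(60,72,84): print(y,z,np.round(proj(s,[p[0],p[1]+y,z]),1))
h=cv2.cvtColor(s['color'],cv2.COLOR_BGR2HSV)
for u in(352,355,358,361,364): print(u,[(v,int(h[v,u,2])) if h[v,u,1]<100 else (v,'C') for v in range(270,300,1)])
E
```

```text
top brass [239 179  21  20 241] [249.8 189.2]
scene copper [350 281  15  33 340] [356.3 298.7]
scene brass [284 159  16  14 193] [291.7 165.2]
scene brass [425 255   8  19  44] [428.4 263. ]
14.025 [ 457.1 -155.5   58.5] 32.328705120117895 [-1.   1.1  9.6]
brass rim scene [558.31231723 351.14701736 126.        ] top [554.73810761 354.871235   126.        ] tri [557.26141156 354.24822535 124.22219088]
[ 457.08236699 -155.49928916   58.45911464]
-24 60 [362.5 298.3]
-24 72 [362.7 295. ]
-24 84 [363.  291.6]
24 60 [351.4 286. ]
24 72 [351.6 282.7]
24 84 [351.8 279.3]
352 [(270, 31), (271, 28), (272, 27), (273, 37), (274, 42), (275, 24), (276, 28), (277, 23), (278, 33), (279, 28), (280, 19), (281, 25), (282, 36), (283, 'C'), (284, 'C'), (285, 'C'), (286, 'C'), (287, 'C'), (288, 'C'), (289, 'C'), (290, 'C'), (291, 'C'), (292, 'C'), (293, 'C'), (294, 'C'), (295, 'C'), (296, 'C'), (297, 'C'), (298, 'C'), (299, 'C')]
355 [(270, 33), (271, 33), (272, 33), (273, 28), (274, 32), (275, 28), (276, 30), (277, 27), (278, 25), (279, 28), (280, 28), (281, 'C'), (282, 'C'), (283, 'C'), (284, 'C'), (28
[... 513 characters left out ...]
 'C'), (299, 'C')]
361 [(270, 32), (271, 29), (272, 29), (273, 33), (274, 33), (275, 34), (276, 30), (277, 37), (278, 34), (279, 36), (280, 31), (281, 33), (282, 30), (283, 30), (284, 30), (285, 39), (286, 67), (287, 79), (288, 76), (289, 77), (290, 64), (291, 65), (292, 65), (293, 70), (294, 96), (295, 90), (296, 'C'), (297, 'C'), (298, 'C'), (299, 'C')]
364 [(270, 29), (271, 30), (272, 26), (273, 30), (274, 32), (275, 30), (276, 40), (277, 'C'), (278, 'C'), (279, 27), (280, 29), (281, 33), (282, 32), (283, 32), (284, 31), (285, 34), (286, 29), (287, 30), (288, 34), (289, 32), (290, 31), (291, 29), (292, 28), (293, 38), (294, 'C'), (295, 'C'), (296, 'C'), (297, 'C'), (298, 'C'), (299, 114)]
```

Copper is gripped, with the near tip at about v=295 (roughly 13 mm below the rim). Lift and carry to the nest.

Emit:
{"name": "carry_out", "arguments": {
  "moves": [
    {"tx": 0, "ty": 0, "tz": -0.05, "twist": 0, "fingers": 0.25},
    {"tx": 0, "ty": 0, "tz": -0.12, "twist": 0, "fingers": 0.25},
    {"tx": 0, "ty": 0, "tz": -0.12, "twist": 0, "fingers": 0.25},
    {"tx": 0, "ty": 0, "tz": -0.12, "twist": 0, "fingers": 0.25},
    {"tx": 0, "ty": 0.05, "tz": -0.12, "twist": 0, "fingers": 0.25},
    {"tx": 0, "ty": 0.1, "tz": 0, "twist": 0, "fingers": 0.25},
    {"tx": 0, "ty": 0.15, "tz": 0, "twist": 0, "fingers": 0.25},
    {"tx": 0, "ty": 0.15, "tz": 0, "twist": 0, "fingers": 0.25},
    {"tx": 0, "ty": 0.15, "tz": 0, "twist": 0, "fingers": 0.25},
    {"tx": 0, "ty": 0.15, "tz": 0, "twist": 0, "fingers": 0.25},
    {"tx": 0, "ty": 0.15, "tz": 0, "twist": 0, "fingers": 0.25},
    {"tx": 0, "ty": 0.15, "tz": 0, "twist": 0, "fingers": 0.25}
  ]
}}

```text
clock: 15.62
eef_pos: [456.0, 161.1, 216.9]
tool_rot: [3.141, 0.001, 3.141]
force: [0.9, -0.9, -0.6]
width: 32.5
gripper_force: 60.3
```

Emit:
{"name": "carry_out", "arguments": {
  "moves": [
    {"tx": -0.05, "ty": 0.15, "tz": 0, "twist": 0, "fingers": 0.25},
    {"tx": -0.08, "ty": 0.15, "tz": 0, "twist": 0, "fingers": 0.25},
    {"tx": -0.08, "ty": 0.15, "tz": 0, "twist": 0, "fingers": 0.25},
    {"tx": -0.08, "ty": 0.12, "tz": 0, "twist": 0, "fingers": 0.25},
    {"tx": -0.045, "ty": 0.08, "tz": 0, "twist": 0, "fingers": 0.25},
    {"tx": 0, "ty": 0, "tz": 0, "twist": 0, "fingers": 0.25},
    {"tx": 0, "ty": 0, "tz": 0, "twist": 0, "fingers": 0.25}
  ]
}}

```text
clock: 16.5
eef_pos: [556.3, 353.6, 216.2]
tool_rot: [-3.14, -0.001, 3.141]
force: [0.5, -0.3, -1.0]
width: 32.6
gripper_force: 60.3
```

```bash
python3 look.py; python3 - <<'E'
from h import *
s=grab('scene');p=ctrl.read_state()['eef_pos']
print('pred copper centre',proj(s,[p[0],p[1],p[2]-58.5+25]),'pred brass rim for 557.5,354.7',proj(s,[557.5,354.7,120]))
h=cv2.cvtColor(s['color'],cv2.COLOR_BGR2HSV)
for v in range(130,160,3):
    r=np.where((h[v,270:315,1]>100)&(h[v,270:315,2]>45))[0]
    if len(r): print(v,r.min()+270,r.max()+270,int(np.median(h[v,r+270,0])))
E
```

```text
scene copper [284 128  13  30 263] [290.1 143.6]
scene brass [284 159  16  14 193] [291.6 165.3]
scene brass [425 255   9  21  51] [428.9 265.3]
16.6 [556.5 353.3 216.4] 32.14918402921361 [-0.5 -0.6 -1.1]
pred copper centre (np.float64(290.4222094286376), np.float64(146.94215681271157)) pred brass rim for 557.5,354.7 (np.float64(291.3000307528512), np.float64(163.84759227797878))
130 285 289 10
133 284 289 10
136 285 296 10
139 285 296 10
142 285 296 10
145 285 296 11
148 286 296 10
151 286 296 9
154 286 296 10
157 293 293 12
```

Emit:
{"name": "carry_out", "arguments": {
  "moves": [
    {"tx": -0.002, "ty": 0.005, "tz": 0.04, "twist": 0, "fingers": 0.25},
    {"tx": 0, "ty": 0, "tz": 0.04, "twist": 0, "fingers": 0.25},
    {"tx": 0, "ty": 0, "tz": 0.03, "twist": 0, "fingers": 0.25},
    {"tx": 0, "ty": 0, "tz": 0.015, "twist": 0, "fingers": 0.25},
    {"tx": 0, "ty": 0, "tz": 0, "twist": 0, "fingers": 0.25},
    {"tx": 0, "ty": 0, "tz": 0, "twist": 0, "fingers": 0.25}
  ]
}}

```text
clock: 17.4
eef_pos: [557.7, 356.4, 178.8]
tool_rot: [3.141, 0.001, 3.141]
force: [0.6, 0.6, -1.2]
width: 32.6
gripper_force: 60.3
```

```bash
python3 look.py
```

```text
scene copper [285 138  12  29 240] [290.4 153.4]
scene brass [284 160  16  13 119] [291.9 167.3]
scene brass [425 255   9  21  54] [429.  265.6]
17.5 [557.7 356.4 179. ] 32.02605283617632 [-0.  -0.3 -1. ]
```

Emit:
{"name": "carry_out", "arguments": {
  "moves": [
    {"tx": 0, "ty": 0, "tz": 0.025, "twist": 0, "fingers": 0.25},
    {"tx": 0, "ty": 0, "tz": 0.025, "twist": 0, "fingers": 0.25},
    {"tx": 0, "ty": 0, "tz": 0.025, "twist": 0, "fingers": 0.25},
    {"tx": 0, "ty": 0, "tz": 0, "twist": 0, "fingers": 0.25}
  ]
}}

```text
clock: 18.0
eef_pos: [556.8, 355.9, 154.9]
tool_rot: [-3.14, -0.002, 3.142]
force: [0.4, 0.5, -1.4]
width: 32.0
gripper_force: 60.3
```

Emit:
{"name": "carry_out", "arguments": {
  "moves": [
    {"tx": 0, "ty": 0, "tz": 0.03, "twist": 0, "fingers": 0.25},
    {"tx": 0, "ty": 0, "tz": 0.03, "twist": 0, "fingers": 0.25},
    {"tx": 0, "ty": 0, "tz": 0.03, "twist": 0, "fingers": 0.25},
    {"tx": 0, "ty": 0, "tz": 0.02, "twist": 0, "fingers": 0.25},
    {"tx": 0, "ty": 0, "tz": 0, "twist": 0, "fingers": 0.25}
  ]
}}

```text
clock: 18.62
eef_pos: [557.0, 356.0, 122.3]
tool_rot: [-3.141, -0.001, 3.142]
force: [0.1, 0.4, -1.3]
width: 32.0
gripper_force: 60.3
```

Emit:
{"name": "carry_out", "arguments": {
  "moves": [
    {"tx": 0, "ty": 0, "tz": 0.01, "twist": 0, "fingers": 0.25},
    {"tx": 0, "ty": 0, "tz": 0, "twist": 0, "fingers": 0.25},
    {"tx": 0, "ty": 0, "tz": 0, "twist": 0, "fingers": 0.6},
    {"tx": 0, "ty": 0, "tz": 0, "twist": 0, "fingers": 1.0},
    {"tx": 0, "ty": 0, "tz": 0, "twist": 0, "fingers": 1.0},
    {"tx": 0, "ty": 0, "tz": 0, "twist": 0, "fingers": 1.0},
    {"tx": 0, "ty": 0, "tz": -0.05, "twist": 0, "fingers": 1.0},
    {"tx": 0, "ty": 0, "tz": -0.15, "twist": 0, "fingers": 1.0},
    {"tx": 0, "ty": 0, "tz": -0.15, "twist": 0, "fingers": 1.0},
    {"tx": 0, "ty": 0, "tz": 0, "twist": 0, "fingers": 1.0}
  ]
}}

```text
clock: 19.88
eef_pos: [560.1, 357.9, 230.7]
tool_rot: [3.136, 0.008, 3.141]
force: [-0.3, 0.4, 0.3]
width: 85.5
gripper_force: 0.0
```

```bash
python3 look.py; python3 - <<'E'
from h import *
s=grab('scene')
h=cv2.cvtColor(s['color'],cv2.COLOR_BGR2HSV)
for u in (288,291,294): print(u,[(v,*map(int,h[v,u])) for v in range(148,176)])
print('copper rim pred home',proj(s,[557,355,144]),'brass',proj(s,[557,355,126]))
b=s['color'][80:200,240:340]; cv2.imwrite('pics/c8.png',cv2.resize(b,None,fx=5,fy=5,interpolation=cv2.INTER_CUBIC))
for v in(174,177,180): print(v,s['color'].astype(int).sum(2)[v,276:310]//3)
E
```

```text
scene copper [286 155  11  12 111] [291.1 160.5]
scene brass [284 160  16  13 121] [292.  167.3]
scene brass [425 255   9  21  48] [428.6 264.9]
19.975 [557.5 356.4 226.2] 85.27315401771224 [-0.6 -1.4 -1.1]
288 [(148, 15, 23, 22), (149, 120, 5, 55), (150, 30, 14, 106), (151, 27, 16, 164), (152, 39, 13, 190), (153, 33, 14, 181), (154, 30, 10, 178), (155, 14, 46, 123), (156, 11, 146, 89), (157, 11, 154, 76), (158, 10, 148, 79), (159, 13, 165, 88), (160, 11, 162, 134), (161, 11, 152, 89), (162, 11, 164, 84), (163, 10, 142, 97), (164, 10, 157, 94), (165, 11, 165, 91), (166, 15, 165, 99), (167, 21, 182, 125), (168, 20, 159, 101), (169, 20, 171, 94), (170, 19, 173, 102), (171, 20, 155, 105), (172, 20, 87, 120), (173, 80, 8, 91), (174, 45, 6, 91), (175, 70, 8, 99)]
291 [(148, 150, 9, 30), (149, 50, 26, 29), (150, 120, 9, 27), (151, 10, 14, 56), (152, 35, 14, 107), (153, 38, 12, 168), (154, 22, 15, 192), (155, 11, 128, 164), (156, 11, 165, 88), (157, 11, 160, 94), (158, 10, 149, 96), (159, 11, 156, 90), (160, 11, 154, 78), (161, 10, 153, 105), (162, 10, 151, 91), (163, 11, 150, 92), (164, 11
[... 677 characters left out ...]
70, 20, 165, 102), (171, 20, 178, 99), (172, 18, 113, 104), (173, 105, 4, 127), (174, 75, 6, 92), (175, 53, 11, 95)]
copper rim pred home (np.float64(290.80952007088143), np.float64(157.4122978797513)) brass (np.float64(291.0392404608762), np.float64(162.25112101939212))
174 [178 180 163 163 153 152 113  95  98  98  98  87  90  90  87  93  91  93
  91  93  91  94  94  92  89  87  79 124 179 185 182 181 179 177]
177 [153 154 152 153 154 153 125  92  97  97  97 100  97  96  96  93  93  93
  91  94  92  95  92  90  90  87  82  91 114 163 152 183 183 180]
180 [172 171 148 150 155 157 113  91  95  93  98 100  96  96  95  96  94  96
  95  95  91  91  89  89  89  88  83  57 115 117 113 127 144 167]
```

Copper is home: rim centre at v=157.7 against 157.4 expected. I'll descend around the nest with open fingers, then check the body clearance.

Emit:
{"name": "carry_out", "arguments": {
  "moves": [
    {"tx": -0.003, "ty": -0.003, "tz": 0.12, "twist": 0, "fingers": 1.0},
    {"tx": 0, "ty": 0, "tz": 0.12, "twist": 0, "fingers": 1.0},
    {"tx": 0, "ty": 0, "tz": 0.12, "twist": 0, "fingers": 1.0},
    {"tx": 0, "ty": 0, "tz": 0.07, "twist": 0, "fingers": 1.0},
    {"tx": 0, "ty": 0, "tz": 0, "twist": 0, "fingers": 1.0},
    {"tx": 0, "ty": 0, "tz": 0, "twist": 0, "fingers": 1.0}
  ]
}}

```text
clock: 20.78
eef_pos: [558.5, 355.5, 96.3]
tool_rot: [3.141, 0.0, 3.141]
force: [-0.7, 1.0, 0.6]
width: 85.4
gripper_force: 0.0
```

```bash
python3 look.py; python3 - <<'E'
from h import *
s=grab('scene');p=ctrl.read_state()['eef_pos']
b=cv2.resize(s['color'][90:200,240:345],None,fx=5.4,fy=5.4,interpolation=cv2.INTER_CUBIC); cv2.imwrite('pics/c9.png',b)
for z in(90,107,120,144,150,160):print(z,[((np.array(proj(s,[p[0],p[1]+y,z]))-[240,90])*5.4).round() for y in(-45,0,45)])
E
```

```text
scene copper [286 155  10  12  98] [290.5 160.6]
scene brass [284 161  14  12  83] [289.4 168. ]
20.875 [559.  355.8  97.1] 84.800030209485 [ 0.4 -0.1  0.5]
90 [array([318., 477.]), array([280., 440.]), array([244., 404.])]
107 [array([317., 452.]), array([279., 416.]), array([243., 380.])]
120 [array([316., 434.]), array([278., 397.]), array([242., 362.])]
144 [array([315., 399.]), array([277., 362.]), array([240., 328.])]
150 [array([315., 390.]), array([276., 354.]), array([239., 319.])]
160 [array([314., 375.]), array([276., 339.]), array([238., 304.])]
```

View pics/c9.png

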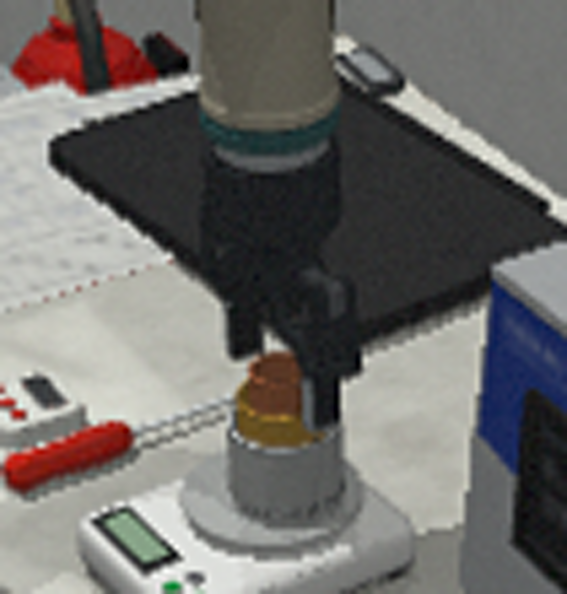

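Near tip is at crop (322,428), about z=123, so the tips sit 26 mm above the reported TCP when open. The body is well clear of the copper rim at (275,365). I'll descend another 30 mm in steps, watching force.

Emit:
{"name": "carry_out", "arguments": {
  "moves": [
    {"tx": 0, "ty": 0, "tz": 0.03, "twist": 0, "fingers": 1.0},
    {"tx": 0, "ty": 0, "tz": 0.025, "twist": 0, "fingers": 1.0},
    {"tx": 0, "ty": 0, "tz": 0, "twist": 0, "fingers": 1.0}
  ]
}}

```text
clock: 21.3
eef_pos: [557.6, 354.9, 78.4]
tool_rot: [-3.141, -0.002, 3.141]
force: [0.2, 0.7, -0.2]
width: 85.9
gripper_force: 0.0
```

Emit:
{"name": "carry_out", "arguments": {
  "moves": [
    {"tx": 0, "ty": 0, "tz": 0.012, "twist": 0, "fingers": 1.0},
    {"tx": 0, "ty": 0, "tz": 0.012, "twist": 0, "fingers": 1.0},
    {"tx": 0, "ty": 0, "tz": 0.012, "twist": 0, "fingers": 1.0},
    {"tx": 0, "ty": 0, "tz": 0, "twist": 0, "fingers": 1.0}
  ]
}}

```text
clock: 21.8
eef_pos: [558.1, 355.2, 68.3]
tool_rot: [-3.141, -0.001, 3.141]
force: [0.2, -0.2, -0.2]
width: 85.1
gripper_force: 0.0
```

```bash
python3 look.py
```

```text
scene copper [286 155  10  12  71] [289.3 161.2]
scene brass [284 160  12  13  85] [289.2 167.9]
21.9 [558.3 355.4  68.7] 85.47068736828906 [0.8 0.7 1.1]
```

Emit:
{"name": "carry_out", "arguments": {
  "moves": [
    {"tx": 0, "ty": 0, "tz": 0, "twist": 0, "fingers": 0.6},
    {"tx": 0, "ty": 0, "tz": 0, "twist": 0, "fingers": 0.6},
    {"tx": 0, "ty": 0, "tz": 0, "twist": 0, "fingers": 0.6},
    {"tx": 0, "ty": 0, "tz": 0, "twist": 0, "fingers": 0.6},
    {"tx": 0, "ty": 0, "tz": 0, "twist": 0, "fingers": 0.6}
  ]
}}

```text
clock: 22.52
eef_pos: [558.8, 356.9, 70.2]
tool_rot: [3.139, 0.002, -3.141]
force: [-0.9, 0.1, 6.8]
width: 66.0
gripper_force: 65.5
```

```bash
python3 look.py; python3 - <<'E'
from h import *
s=grab('scene');p=ctrl.read_state();g=s['color'].astype(int).sum(2)//3;q=p['eef_pos']
for z in(80,88,96): print(z,[np.round(proj(s,[q[0]-6,q[1]+y,z]),1) for y in(-40,)])
for u in range(296,305): print(u,g[160:185,u])
E
```

```text
scene copper [286 156   8  11  62] [289.2 161.5]
scene brass [284 160  10  13  70] [288.  167.7]
22.625 [558.8 356.8  70.2] 65.67122351768477 [-1.   1.4  6.9]
80 [array([296.3, 180.5])]
88 [array([296.2, 178.5])]
96 [array([296.1, 176.4])]
296 [46 57 55 43 35 36 32 31 59 60 60 60 61 60 58 76 87 86 89 90 91 91 86 85
 74]
297 [30 33 31 28 29 30 32 32 29 31 31 31 29 28 28 32 42 89 91 88 86 86 86 89
 90]
298 [27 30 32 31 28 35 30 29 29 27 32 26 23 28 28 31 61 88 86 88 84 88 86 87
 69]
299 [27 32 30 30 23 28 28 22 27 23 24 28 30 26 25 29 60 89 86 83 87 88 83 68
 69]
300 [31 23 31 25 26 29 27 30 28 20 26 28 26 26 19 43 88 88 87 90 89 88 87 61
 66]
301 [24 28 30 26 30 34 31 28 40 53 66 48 56 53 42 74 90 87 88 88 87 90 86 87
 87]
302 [ 31  41  67  23  30  31  27  35  87 129  82  82  80  84  81  85  85  85
  84  83  84  75  76  83  95]
303 [ 21  26  31  19  30  31  28  62 128 126 126  97  99 100 100  97  82  86
  76  74  67  69  84 102 103]
304 [ 25  19  21  26  18  17  43 119 186 178 181 182 185 187 184 169 112 114
 116 118 116 118 116 113 104]
```

Gripped at 65 N with about 12 mm overlap. I'll lift gently.

Emit:
{"name": "carry_out", "arguments": {
  "moves": [
    {"tx": 0, "ty": 0, "tz": -0.01, "twist": 0, "fingers": 0.6},
    {"tx": 0, "ty": 0, "tz": -0.02, "twist": 0, "fingers": 0.6},
    {"tx": 0, "ty": 0, "tz": -0.03, "twist": 0, "fingers": 0.6},
    {"tx": 0, "ty": 0, "tz": -0.02, "twist": 0, "fingers": 0.6},
    {"tx": 0, "ty": 0, "tz": 0, "twist": 0, "fingers": 0.6}
  ]
}}

```text
clock: 23.3
eef_pos: [558.8, 355.6, 93.5]
tool_rot: [3.141, 0.001, 3.141]
force: [-0.1, -0.7, -4.7]
width: 65.8
gripper_force: 67.7
```

```bash
python3 look.py
```

```text
scene copper [286 150   8  11  63] [289.  155.5]
scene brass [284 154  10  13  69] [287.9 161.8]
23.4 [558.2 355.3  92.7] 65.78773716216178 [-0.7  0.4 -5.4]
```

Emit:
{"name": "carry_out", "arguments": {
  "moves": [
    {"tx": 0, "ty": 0, "tz": -0.03, "twist": 0, "fingers": 0.6},
    {"tx": 0, "ty": 0, "tz": -0.05, "twist": 0, "fingers": 0.6},
    {"tx": 0, "ty": 0, "tz": -0.06, "twist": 0, "fingers": 0.6},
    {"tx": 0, "ty": 0, "tz": -0.06, "twist": 0, "fingers": 0.6},
    {"tx": 0, "ty": 0, "tz": -0.06, "twist": 0, "fingers": 0.6},
    {"tx": 0, "ty": 0, "tz": -0.06, "twist": 0, "fingers": 0.6},
    {"tx": 0, "ty": 0, "tz": -0.05, "twist": 0, "fingers": 0.6},
    {"tx": 0, "ty": 0, "tz": -0.03, "twist": 0, "fingers": 0.6},
    {"tx": 0, "ty": 0, "tz": -0.02, "twist": 0, "fingers": 0.6},
    {"tx": 0, "ty": 0, "tz": 0, "twist": 0, "fingers": 0.6},
    {"tx": 0, "ty": 0, "tz": 0, "twist": 0, "fingers": 0.6},
    {"tx": 0, "ty": 0, "tz": 0, "twist": 0, "fingers": 0.6}
  ]
}}

```text
clock: 24.9
eef_pos: [558.0, 355.2, 218.1]
tool_rot: [-3.141, -0.001, 3.141]
force: [0.3, 0.2, -5.9]
width: 65.5
gripper_force: 68.0
```

Emit:
{"name": "carry_out", "arguments": {
  "moves": [
    {"tx": 0, "ty": 0, "tz": 0, "twist": 0, "fingers": 0.6},
    {"tx": 0, "ty": 0, "tz": 0, "twist": 0, "fingers": 0.6},
    {"tx": 0, "ty": 0, "tz": 0, "twist": 0, "fingers": 0.6},
    {"tx": 0, "ty": 0, "tz": 0, "twist": 0, "fingers": 0.6}
  ]
}}

```text
clock: 25.4
eef_pos: [558.3, 355.4, 218.7]
tool_rot: [3.142, -0.0, 3.141]
force: [-0.9, 0.6, -4.2]
width: 66.0
gripper_force: 68.0
```

```bash
python3 look.py; python3 - <<'E'
from h import *
s=grab('scene');g=s['color'].astype(int).sum(2)//3;q=ctrl.read_state()['eef_pos'];d=q[2]-70.2
for n,z in(('copper',144),('brass',126),('steel',107),('bottom',52)): print(n,np.round(proj(s,[q[0]-1,q[1]-.5,z+d]),1))
print(g[110:160,291]); 
for v in range(131,146,3): print(v,g[v,274:312])
E
```

```text
scene copper [284 113   9  12  72] [287.2 119.3]
scene brass [281 118  12  14  80] [286.3 126.1]
25.5 [558.3 355.4 218.7] 65.81856492603873 [-0.8  0.6 -5.1]
copper [288.9 114.8]
brass [289.2 120.2]
steel [289.4 125.9]
bottom [290.2 141.8]
[ 28  24  26  40  32  35  39  28  33  36  44  52  60  61  61  70  57  65
  67  64  70  88  97  87  91  90  87  89  87  90  90  90  88  88  76  88
  77  90  35  26  31  51 106 162 187 182 179 177 177 174]
131 [ 46  43  40  46  44  41  95  96  87  92 117 170 149 124  93  89  88  88
  77  90  90  35  27  30  26  24  70  87  64  41  44  43  42  43  46  43
  48  45]
134 [46 44 46 45 43 43 81 96 99 98 95 97 91 94 93 91 92 91 72 88 87 42 28 37
 48 61 88 84 73 46 46 42 42 46 44 44 45 45]
137 [38 23 30 42 45 39 79 98 95 97 97 99 95 98 95 88 90 89 85 90 91 90 86 86
 83 88 84 87 72 46 44 46 44 46 41 48 48 43]
140 [107  75  52  24  31  29  44  96  96  95  94  98  98  96  94  89  89  90
  90  91  89  86  87  84  83  85  85  86  60  47  44  43  44  43  38  45
  45  46]
143 [178 177 181 172 110  75  48  79  84  71 101  96  90  95  90  93  93  88
  87  86  88  86  83  75  81  55  87  81  60  45  44  44  43  47  46  45
  44  42]
```

Clock is 25.5 s. The nest hangs level at u≈291, with rim spacings as they were on the pan and the underside about 148 mm above it. Handing in.

```bash
python3 -c "
from h import *
print(job.finish_job())"
```

```text
the job is handed in; nothing more can be done
None
```

The nest is assembled and handed in: brass inside steel, copper inside brass, held by the steel cup about 148 mm above the pan. It finished at about 25.5 s, and the hand-in returned no verdict.

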